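# Guarded restart keys of the microscope lamp console

## Task

Restart the microscope lamp console: with the steel foot of the pusher, not with the fingers, press its keys one at a time, each fully down until you feel it stop and then let up again, first the bar-shaped key, then the round one, then the cross-shaped one, without leaning hard on them. The pusher's stand lets you take its head only across one pair of faces and the guard bars over the keys leave room only for the other, so first stand the pusher upright on the rubber mat, let go and take it again the other way. When done, leave the pusher standing free and upright on the mat, and do not disturb the other things on the bench.

Things in the scene. Friction and masses are not known exactly. Their poses are not given: they have to be found in the camera images.
- pusher: Hand pusher, 60 mm tall, 150 g give or take a third: below a steel foot 14 mm (its x) by 26 mm (its y) and 24 mm tall, above it a grey plastic head 24 mm (x) by 30 mm (y) and 36 mm tall. Origin at the centre of the foot's underside, z up. It stands by itself on its foot; a half turn makes no difference. It starts upright in the stand, its x along the stand's x.
- stand: Fixed aluminium stand for the pusher: base plate 90 (x) by 70 (y) by 6 mm, with two upright cheeks, each 40 mm long (x) and 6 mm thick, 40 mm apart inside (in y), their top 66 mm above the table, level with the pusher's top. They cover the pusher's y faces, so fingers get only at its x faces (24 mm apart). Origin at the centre of the base's underside.
- mat: Black rubber mat, 130 x 130 x 3 mm, fixed on the table; origin at the centre of its underside, z up. Mat and stand are on either side of the console, which on which varies.
- console: White lamp console, fixed. Origin on the table right under the middle of its key slot; x away from the robot across the slot, y along the slot. Extents: x -55 to 105 mm, y -95 to 95 mm; deck 38 mm above the table, behind x = 55 mm a housing 63 mm high. Three keys stand in the slot at y = -42, 0 and 42 mm, in an order that varies.
- slot (a point): Middle of the key slot at rim (deck) height, 38 mm above the table. The slot is 20 mm wide (console x) and 132 mm long (y), its floor 20 mm above the table. The pusher's foot fits it with its 26 mm side along the slot.
- guard (a point): Midway between the two steel guard bars, at their centre height 78 mm. The bars are 8 mm thick and run along the slot over the deck at console x = -24 and 24 mm (40 mm free between), their top 82 mm above the table, on posts at y = -80 and 80 mm. A gripper fits between them only with its fingers closing along the slot, on the pusher's y faces.
- key_bar (a joint): How far the bar-shaped key is pushed down (m): 0 up, growing as it goes down. The spring gives 3 N at first, 6 N at the end of the travel, then comes a hard stop. The travel is 5 to 9 mm, differs from key to key and cannot be seen: feel for the stop (10 N means fully down; 60 N harms it). It springs back up when let go.
- key_bar_top (a point): Centre of the top face of the bar-shaped key: a white bar 7 mm (x) by 24 mm (y, along the slot). It stands 12 mm above the slot's floor when up, its top 6 mm below the rim of the slot and 32 mm above the table.
- bay_bar: The black 20 x 40 x 4 mm floor plate that carries the bar-shaped key; origin at the centre of its underside, 16 mm above the table, right under the key; z up, same yaw as the console.
- key_round (a joint): How far the round key is pushed down (m): 0 up, growing as it goes down. The spring gives 3 N at first, 6 N at the end of the travel, then comes a hard stop. The travel is 5 to 9 mm, differs from key to key and cannot be seen: feel for the stop (10 N means fully down; 60 N harms it). It springs back up when let go.
- key_round_top (a point): Centre of the top face of the round key: a white disc of 18 mm diameter. It stands 12 mm above the slot's floor when up, its top 6 mm below the rim of the slot and 32 mm above the table.
- bay_round: The black 20 x 40 x 4 mm floor plate that carries the round key; origin at the centre of its underside, 16 mm above the table, right under the key; z up, same yaw as the console.
- key_cross (a joint): How far the cross-shaped key is pushed down (m): 0 up, growing as it goes down. The spring gives 3 N at first, 6 N at the end of the travel, then comes a hard stop. The travel is 5 to 9 mm, differs from key to key and cannot be seen: feel for the stop (10 N means fully down; 60 N harms it). It springs back up when let go.
- key_cross_top (a point): Centre of the top face of the cross-shaped key: a white plus sign, 18 mm across, arms 6 mm wide. It stands 12 mm above the slot's floor when up, its top 6 mm below the rim of the slot and 32 mm above the table.
- bay_cross: The black 20 x 40 x 4 mm floor plate that carries the cross-shaped key; origin at the centre of its underside, 16 mm above the table, right under the key; z up, same yaw as the console.
- oil_bottle: Bystander: amber bottle, 34 mm diameter, 75 mm tall; origin at its underside's centre.
- objective_can: Bystander: black cylinder, 40 mm diameter, 55 mm tall; origin at its underside's centre.
- slide_box: Bystander: grey box 85 x 110 x 35 mm; origin at its underside's centre.
- petri_dish: Bystander: clear dish, 60 mm diameter, 14 mm tall; origin at its underside's centre.
- slide_mailer: Bystander: flat white box 30 x 80 x 12 mm; origin at its underside's centre.
- eyepiece_jar: Bystander: grey jar, 48 mm diameter, 60 mm tall; origin at its underside's centre.
- filter_box: Bystander: black box 50 x 50 x 30 mm; origin at its underside's centre.
There are look-alikes about, which are no part of the job. Leave any blue, green or pink look-alike of the pusher alone.

How it is judged (in metres and radians):
On the way, in this order (a step that is already met when the one before it is completed fails the run):
1. the pusher stands free and upright on the mat (angle between pusher's own z axis and vertical below 0.1 rad and z of pusher in the frame of mat between 0.001 and 0.007 m and horizontal distance between pusher and mat below 0.085 m and contact force between the fingers and pusher below 0.1 N and linear speed of pusher below 0.02 m/s), for 0.1 s.
2. the bar key is fully down under the pusher, the other keys up (value of joint key_bar above 0.006 m and contact force between pusher and bay_bar above 1 N and value of joint each of key_round, key_cross below 0.002 m), for 0.05 s.
3. the round key is fully down under the pusher, the other keys up (value of joint key_round above 0.008 m and contact force between pusher and bay_round above 1 N and value of joint each of key_bar, key_cross below 0.002 m), for 0.05 s.
4. the cross key is fully down under the pusher, the other keys up (value of joint key_cross above 0.004 m and contact force between pusher and bay_cross above 1 N and value of joint each of key_bar, key_round below 0.002 m), for 0.05 s.
At the end, for the whole second after the job is handed in: All three keys are up again (within 1.5 mm) and the pusher stands upright (within 0.1 rad), at rest and released on the mat, standing on its surface within 85 mm of its middle (all of step 1 and value of joint each of key_bar, key_round, key_cross below 0.0015 m); the robot touches nothing.
It fails at once if the fingers press on a key or its floor (contact force between the fingers and bay_bar above 1 N or contact force between the fingers and bay_round above 1 N or contact force between the fingers and bay_cross above 1 N).
It fails at once if the pusher leans on a key with over 60 N (contact force between pusher and bay_bar above 60 N or contact force between pusher and bay_round above 60 N or contact force between pusher and bay_cross above 60 N).
It fails at once if two keys are pushed down at once (value of joint each of key_bar, key_round above 0.003 m or value of joint each of key_bar, key_cross above 0.003 m or value of joint each of key_round, key_cross above 0.003 m).
It fails at once if a bystander is disturbed (moved over 30 mm) (distance of any of oil_bottle, objective_can, slide_box, petri_dish, slide_mailer, eyepiece_jar, filter_box from where it was at the start of the episode above 0.03 m).
It also fails if it takes over 72 s, if anything falls off the work surface, if the arm or the gripper's body presses on something with over 40 N, if the wrist force passes 120 N, or if a joint passes its speed limit or range.

## Robot

A 6-joint arm with a two-finger parallel gripper is mounted at the origin on the work surface. World frame = base frame: x ahead of the robot, y to its left, z up, the work surface at z = 0. Lengths are in mm, angles in degrees, forces in N, time in s.
With the tool pointing down it reaches from about 250 to 775 mm from the base axis. Payload 4 kg.
Tool frame: the origin (TCP) lies on the centre line of the jaws, within the pads' length; the fingertips stand bot.tcp_to_tips ahead of it and the grasp point (between the pads) lies 11 mm behind it (bot.tcp_to_tips is the distance from the TCP to the fingertips, in mm); z points along the fingers, y is the direction in which the jaws open and shut (so a half turn about z gives the same grasp; the last joint's range is limited). The gripper opens to 85 mm and grips with 20 to 120 N. Pads are 22 mm wide; open, the fingers measure 114 mm over their backs; the gripper's body (76 mm by 85 mm) begins 54 mm behind the grasp point. The pads swing forward as they close: fully open they stand 13 mm farther back than shut.
Start: joints at [66.457, 4.996, 78.535, -0, 96.463, -5.907], TCP at [166.638, 524.165, 239.341] pointing down, gripper open.
Joint ranges: [-177.83, 177.83], [-43.37, 116.18], [15.69, 146.23], [-61.86, 241.86], [9.47, 152.12], [-147.06, 147.06]. Speed limits (degrees/s): [159.86, 159.86, 180, 180, 180, 180].

## Interface

Orientations are given as [roll, pitch, yaw] about the fixed x, y, z axes, in that order (R = Rz(yaw) Ry(pitch) Rx(roll)).
In Python, from workcell import bot gives the robot as it stands. The module is installed in compiled form; this text tells all that it offers.
- The arm moves only by the tool play_rows, never from a script. Its argument "deltas" is a list of rows, each an object with "turn": the turn, a rotation vector about the tool's x, y, z in degrees, a list of three; "linear": the shift along the tool's x, y, z in mm, a list of three; "grip": the closure, from 0 (fully open) to 1 (shut). A call has 1 to 12 rows; each row is the pose to reach, as a shift and turn from the pose commanded when the call began, along the tool's axes at that moment; what a row does not reach only later rows make up. A row lasts 1/8 s, in which the tool goes at most 62.5 mm and 10.7 degrees, less where a joint would pass 70% of its speed; a pose out of reach is approached as far as the arm can. A call with a gripper value outside its range is refused whole. The fingers move at their own pace and stop on an object; "newtons" is the grip in N (left out, the last holds). Time passes only in rows, so rows that repeat a pose let the fingers close. It gives the time, the measured TCP pose, the force and the opening at its end, in the units of the state.
- bot.get_obs(): the state, without advancing time (a new reading comes with each control period).
- bot.grab_frame(name): name is "side" or "top" or "wrist"; returns a dict with "img" (400x640x3 uint8, red, green, blue), "intrinsics" (3x3 intrinsics, pixels), "k1" (the pictures are not rectified: a ray, as slopes to the right and down, at radius r is drawn at 1 + k1 r^2 times it, then the intrinsics apply), "world_from_camera" (4x4, takes a point from camera to world coordinates); the wrist camera has in their place "T_tool_cam" (4x4, takes a point from camera to tool coordinates, whose origin is the TCP and whose axes are the flange's). Camera axes: x right, y down, z forward; pixel columns grow to the right and rows downward; lengths in mm; the calibration is good to about 2 mm. A picture is of the moment at which its call begins: read the wrist's pose just before it. There is no depth.
- bot.close_job(): hands the job in, once; it reports no verdict.
The state is a dict: "clock": time; "q": joint angles; "joint_velocities": joint speeds; "joint_efforts": joint torques, N m; "ee_pos": TCP position; "eef_rot": TCP orientation; "ft_force": force on the tool from outside, world axes, zero at the start; "ft_torque": the same for the moment, N m; "grip_width": finger opening in mm.
Only numpy, scipy, OpenCV 4.12 (cv2) and the standard library are available. Lean on these libraries where they do the work, as an engineer would, in place of code of your own. Each camera call takes 0.05 s, during which the arm holds its last target.

## Working session

There is one attempt and no reset: what is moved stays moved. The work goes in short steps, Python scripts to look and compute and a tool call to move; the robot and the scene stay as the last step left them, time stands still between calls to the robot, and variables do not carry over. Pictures are saved under pics/ and viewed, and the job is handed in when it is done.

Besides the shell and the picture viewer there is one more tool, called after ">>>" as name(argument=value, ...) on one line, values as JSON. play_rows: Moves the arm, as the interface text tells. Its arguments: {"type":"object","properties":{"deltas":{"type":"array","items":{"type":"object","properties":{"turn":{"type":"array","items":{"type":"number"}},"linear":{"type":"array","items":{"type":"number"}},"grip":{"type":"number"}}}},"newtons":{"type":"number"}},"required":["deltas"]}

```bash
mkdir -p pics
python3 - <<'E'
from workcell import bot
import cv2
o=bot.get_obs(); print(o['clock'],o['ee_pos'],o['eef_rot'],o['grip_width'],bot.tcp_to_tips,o['ft_force'])
for n in ['side','top','wrist']:
    f=bot.grab_frame(n); cv2.imwrite(f'pics/{n}0.png',f['img'][:,:,::-1]); 
    print(n,f['intrinsics'],f['k1'],f.get('world_from_camera',f.get('T_tool_cam')))
E
```

```text
0.0 [166.42081165 523.71263082 238.1303953 ] [-1.79873346e+02 -1.31435657e-02  1.62364655e+02] 85.5857076932648 8.0 [-0.0575683  -0.50422924 -1.00112   ]
side [[403.38080259   0.         320.84065481]
 [  0.         403.38080259 197.22344168]
 [  0.           0.           1.        ]] 0.021266841444949922 [[-9.97588003e-01 -3.47617476e-02  6.00815925e-02  5.06213352e+02]
 [-6.93904854e-02  4.77337386e-01 -8.75976016e-01  7.19636260e+02]
 [ 1.77126686e-03 -8.78032255e-01 -4.78598184e-01  4.88318980e+02]
 [ 0.00000000e+00  0.00000000e+00  0.00000000e+00  1.00000000e+00]]
top [[410.38373262   0.         311.30660648]
 [  0.         410.38373262 198.75340483]
 [  0.           0.           1.        ]] -0.013362274722577928 [[ 2.61343167e-03 -9.93426505e-01  1.14441906e-01  4.76282189e+02]
 [-9.99741760e-01 -1.21741792e-05  2.27247405e-02 -1.14547591e+01]
 [-2.25739663e-02 -1.14471742e-01 -9.93169994e-01  9.15039274e+02]
 [ 0.00000000e+00  0.00000000e+00  0.00000000e+00  1.00000000e+00]]
wrist [[276.98592492   0.         317.4946415 ]
 [  0.         276.98592492 200.50172085]
 [  0.           0.           1.        ]] 0.008736031384450525 [[-5.75855654e-04 -9.59781482e-01 -2.80747529e-01  7.21068232e+01]
 [ 9.99999790e-01 -6.36199418e-04  1.23801222e-04 -3.29591136e-01]
 [-2.97433535e-04 -2.80747399e-01  9.59781647e-01 -1.33187239e+02]
 [ 0.00000000e+00  0.00000000e+00  0.00000000e+00  1.00000000e+00]]
```

View pics/top0.png

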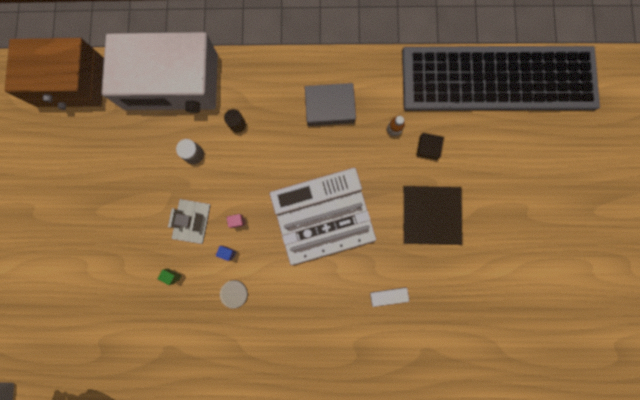

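View pics/side0.png

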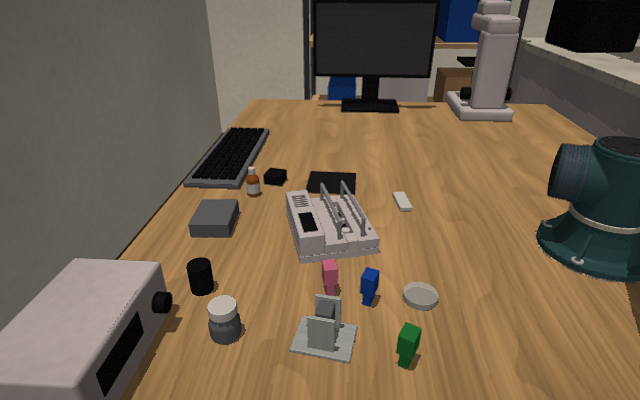

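View pics/wrist0.png

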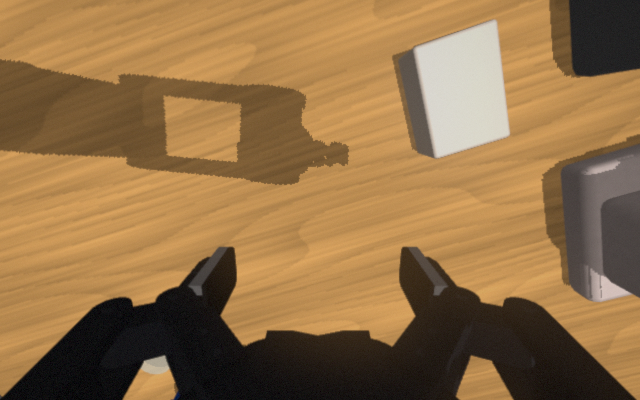

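The top view shows the stand, with the grey pusher in it, near (190,221). Console is near (323,217), mat near (433,215) and the pink, blue and green decoys near (236,221), (226,253) and (168,276). I'll enlarge next.

```bash
cat > h.py <<'E'
import numpy as np, cv2
from workcell import bot
from scipy.spatial.transform import Rotation as R
def ray(f,T,u,v):
    K=f['intrinsics'];x=(u-K[0,2])/K[0,0];y=(v-K[1,2])/K[1,1]
    d=np.array([x,y]);p=d.copy()
    for _ in range(20): p=d/(1+f['k1']*(p@p))
    return T[:3,3],T[:3,:3]@np.array([p[0],p[1],1])
def topos(f,T,u,v,z):
    o,d=ray(f,T,u,v); s=(z-o[2])/d[2]; return o+s*d
def toolT(o):
    T=np.eye(4);T[:3,:3]=R.from_euler('xyz',o['eef_rot'],degrees=True).as_matrix();T[:3,3]=o['ee_pos'];return T
def proj(f,T,p):
    c=np.linalg.inv(T)@np.append(p,1); x=c[:2]/c[2]; x=x*(1+f['k1']*(x@x)); return f['intrinsics'][:2,:2]@x+f['intrinsics'][:2,2]
def crop(src,dst,x0,y0,x1,y1,k):
    im=cv2.imread(src)[y0:y1,x0:x1]; cv2.imwrite(dst,cv2.resize(im,None,fx=k,fy=k,interpolation=cv2.INTER_CUBIC))
E
python3 - <<'E'
from h import *
crop('pics/top0.png','pics/c1.png',150,190,250,290,6)
crop('pics/top0.png','pics/c2.png',265,160,385,270,6)
crop('pics/side0.png','pics/c3.png',270,170,430,370,3.5) if 0 else crop('pics/side0.png','pics/c3.png',280,250,440,370,5)
crop('pics/top0.png','pics/c4.png',395,175,475,255,6)
E
```

```text
(no output)
```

View pics/c1.png

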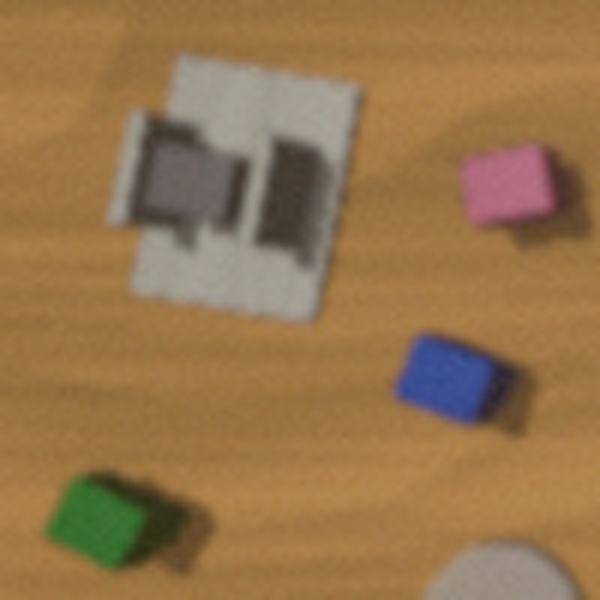

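View pics/c2.png

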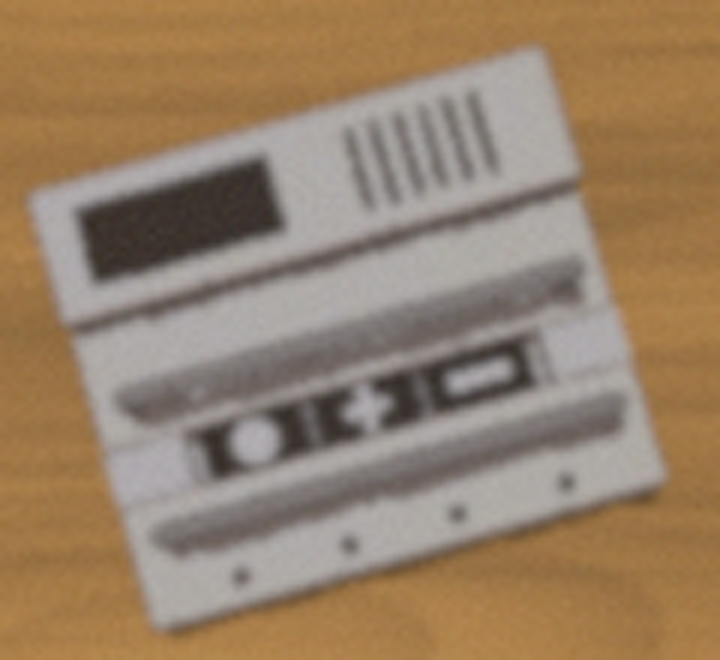

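View pics/c3.png

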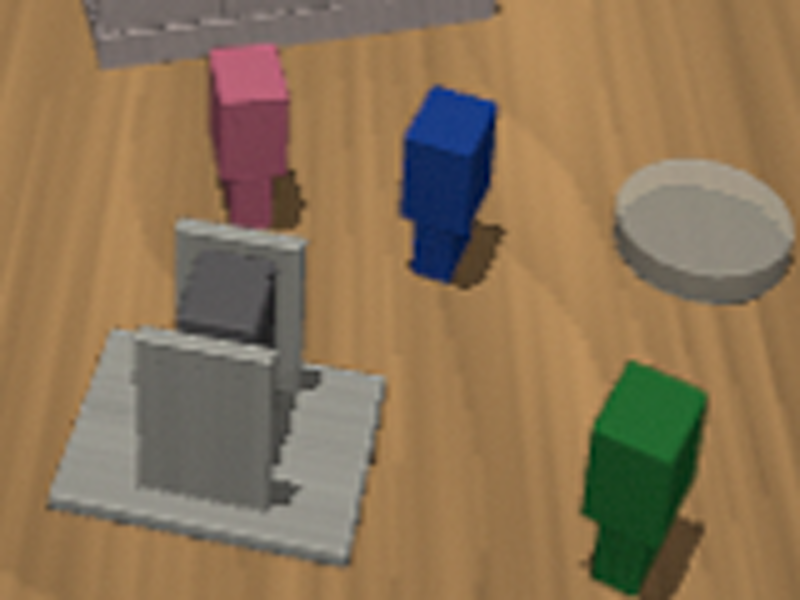

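View pics/c4.png

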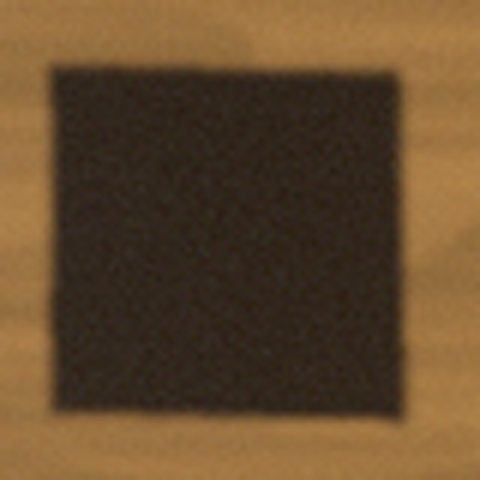

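In the crops, the only grey pusher head is between the stand's cheeks, at about (188,183) in c1. The other three pusher shapes are pink, blue and green decoys. The keys from left to right (high y to low y) are round (257,442), cross (370,404) and bar (482,374) in c2.

Run:
```python
from h import *
f=bot.grab_frame('top');T=f['world_from_camera']
def g(x0,y0,k,pts,z):
    return np.array([topos(f,T,(a+.5)/k-.5+x0,(b+.5)/k-.5+y0,z) for a,b in pts])
def rect(n,P):
    m=P.mean(0); e=[np.linalg.norm(P[(i+1)%4]-P[i]) for i in range(4)]
    ang=[np.degrees(np.arctan2(*(P[(i+1)%4]-P[i])[1::-1])) for i in range(4)]
    print(n,m.round(1),np.round(e,1),np.round(ang,1))
rect('stand',g(150,190,6,[(177,55),(360,85),(315,322),(133,293)],6))
rect('head',g(150,190,6,[(152,145),(232,157),(222,218),(146,208)],66))
rect('mat',g(395,175,6,[(52,66),(398,70),(404,416),(54,412)],3))
k=g(265,160,6,[(257,442),(370,404),(482,374)],32);print(k.round(1)); d=k[2]-k[0];print(np.linalg.norm(d),np.degrees(np.arctan2(d[1],d[0]))+90)
dk=g(265,160,6,[(158,630),(667,482)],38);print(dk.round(1),np.linalg.norm(dk[1]-dk[0]),np.degrees(np.arctan2(*(dk[1]-dk[0])[1::-1]))+90)
h=g(265,160,6,[(30,193),(540,45)],63);print(h.round(1),np.linalg.norm(h[1]-h[0]),np.degrees(np.arctan2(*(h[1]-h[0])[1::-1]))+90)
for n,p in dict(can=(235,121),jar=(189,151),pink=(236,221),blue=(226,253),green=(168,276),petri=(233,294),mailer=(390,297),filt=(430,146),bottle=(397,125),sbox=(330,104)).items(): print(n,topos(f,T,*p,40)[:2].round(0))
```

```text
stand [531.1 278.9   6. ] [70.4 89.2 69.3 89.8] [-99.2 170.9  81.3  -8.3]
head [529.6 280.3  66. ] [28.6 21.4 27.  22. ] [-98.3 172.7  82.7  -3.2]
mat [ 546.2 -259.     3. ] [128.2 127.9 127.7 128.2] [-90.7 178.8  89.4  -1. ]
[[503.5  16.9  32. ]
 [517.1 -23.5  32. ]
 [527.9 -63.6  32. ]]
84.1535307837768 16.876941912089507
[[ 437.1   51.4   38. ]
 [ 489.5 -128.3   38. ]] 187.18469513501333 16.237085765509917
[[589.3  95.7  63. ]
 [641.6 -82.9  63. ]] 186.0985837063729 16.32012614029688
can [750. 177.]
jar [683. 277.]
pink [529. 170.]
blue [461. 190.]
green [412. 312.]
petri [376. 173.]
mailer [ 371. -156.]
filt [ 692. -248.]
bottle [ 739. -178.]
sbox [787. -32.]
```

```bash
cat >> h.py <<'E'
import json
def cmdT(xyz,yaw):
    T=np.eye(4);T[:3,:3]=R.from_euler('xyz',[180,0,yaw],degrees=True).as_matrix();T[:3,3]=xyz;return T
def delta(c0,c1):
    # c=(x,y,z,yaw)
    D=np.linalg.inv(cmdT(c0[:3],c0[3]))@cmdT(c1[:3],c1[3])
    print('linear',D[:3,3].round(1).tolist(),'turn',R.from_matrix(D[:3,:3]).as_rotvec(degrees=True).round(1).tolist())
def apply(c0,lin,tz):
    D=np.eye(4);D[:3,:3]=R.from_rotvec([0,0,tz],degrees=True).as_matrix();D[:3,3]=lin
    T=cmdT(c0[:3],c0[3])@D; r=T[:3,3]; yaw=c0[3]-tz; out=[*r,yaw]; return [float(round(v,2)) for v in out]
E
python3 - <<'E'
from h import *
delta([166.64,524.17,239.34,162.36],[530.5,279.5,190,81.3])
E
```

```text
linear [-420.9, -122.9, 49.3] turn [-0.0, -0.0, 81.1]
```

>>> play_rows(deltas=[{"linear": [-420.9, -122.9, 49.3], "turn": [0, 0, 81.1], "grip": 0}, {"linear": [-420.9, -122.9, 49.3], "turn": [0, 0, 81.1], "grip": 0}, {"linear": [-420.9, -122.9, 49.3], "turn": [0, 0, 81.1], "grip": 0}, {"linear": [-420.9, -122.9, 49.3], "turn": [0, 0, 81.1], "grip": 0}, {"linear": [-420.9, -122.9, 49.3], "turn": [0, 0, 81.1], "grip": 0}, {"linear": [-420.9, -122.9, 49.3], "turn": [0, 0, 81.1], "grip": 0}, {"linear": [-420.9, -122.9, 49.3], "turn": [0, 0, 81.1], "grip": 0}, {"linear": [-420.9, -122.9, 49.3], "turn": [0, 0, 81.1], "grip": 0}, {"linear": [-420.9, -122.9, 49.3], "turn": [0, 0, 81.1], "grip": 0}, {"linear": [-420.9, -122.9, 49.3], "turn": [0, 0, 81.1], "grip": 0}])

```text
clock: 1.45
ee_pos: [530.0, 280.0, 190.0]
eef_rot: [-180.0, -0.0, 81.4]
ft_force: [-0.0, -0.1, 0.7]
grip_width: 85.4
```

Run:
```python
from h import *
o=bot.get_obs();f=bot.grab_frame('wrist');cv2.imwrite('pics/w1.png',f['img'][:,:,::-1]);print(o['clock'],o['ee_pos'],o['eef_rot'],o['ft_force'],o['q'])
print(apply([166.64,524.17,239.34,162.36],[-420.9,-122.9,49.3],81.1))
```

```text
1.45 [529.98750872 280.03189828 190.04575485] [-1.79984555e+02 -1.11379779e-02  8.13999634e+01] [-0.01376556 -0.12781894  0.7431394 ] [2.24233374e+01 1.20886689e+01 7.60938171e+01 1.75137733e-02
 9.18250091e+01 3.10239291e+01]
[530.51, 279.5, 190.04, 81.26]
```

View pics/w1.png

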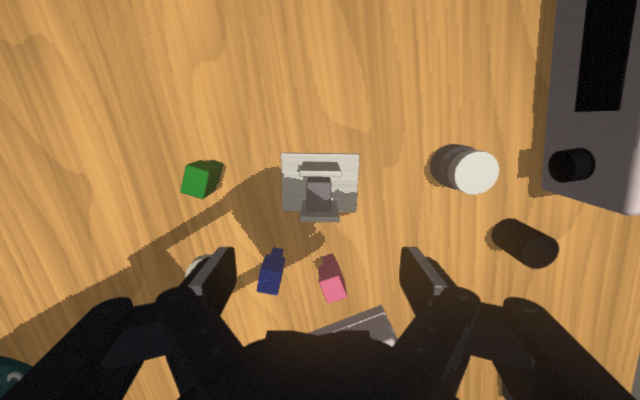

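Run:
```python
from h import *
crop('pics/w1.png','pics/c5.png',270,140,370,230,8)
```

```text
(no output)
```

View pics/c5.png

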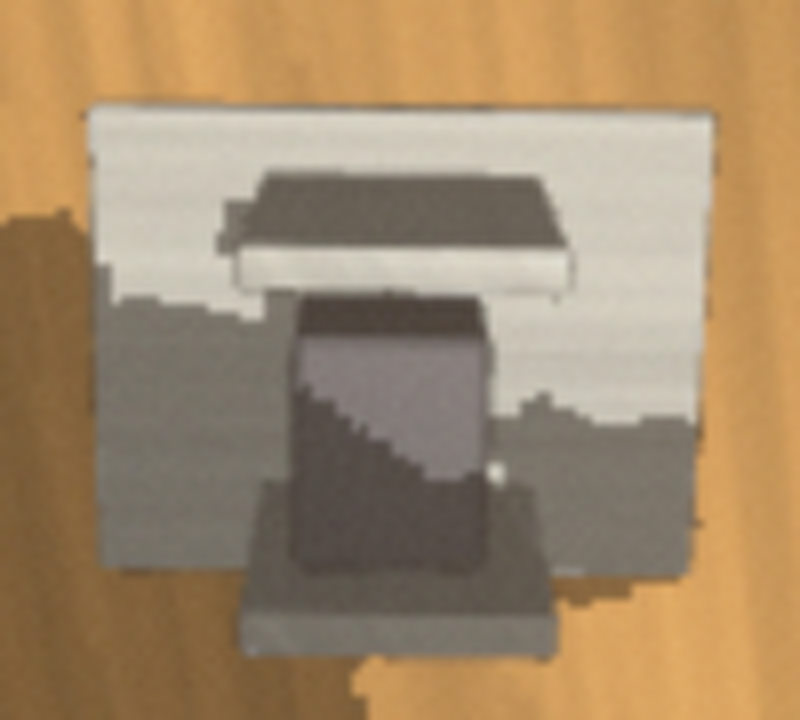

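Run:
```python
from h import *
o=bot.get_obs();f=bot.grab_frame('wrist');T=cmdT([530.5,279.5,190.04],81.26)@f['T_tool_cam']
def g(pts,z): return np.array([topos(f,T,(a+.5)/8-.5+270,(b+.5)/8-.5+140,z) for a,b in pts])
def rect(n,P):
    print(n,P.mean(0).round(1),[round(np.linalg.norm(P[(i+1)%4]-P[i]),1) for i in range(4)],[round(np.degrees(np.arctan2(*(P[(i+1)%4]-P[i])[1::-1])),1) for i in range(4)])
rect('head',g([(298,337),(486,337),(488,570),(292,570)],66))
rect('base',g([(88,105),(714,113),(690,577),(103,567)],6))
rect('cheekU',g([(238,248),(573,252),(570,296),(235,290)],66))
rect('cheekL',g([(240,617),(557,615),(553,658),(240,655)],66))
```

```text
head [530.6 279.5  66. ] [np.float64(22.3), np.float64(29.1), np.float64(24.0), np.float64(29.1)] [np.float64(-8.8), np.float64(-97.5), np.float64(171.2), np.float64(79.2)]
base [531.8 279.    6. ] [np.float64(88.9), np.float64(69.5), np.float64(88.6), np.float64(69.1)] [np.float64(-9.5), np.float64(-99.3), np.float64(170.2), np.float64(80.9)]
cheekU [535.5 301.4  66. ] [np.float64(39.3), np.float64(5.2), np.float64(39.5), np.float64(5.0)] [np.float64(-9.5), np.float64(-101.3), np.float64(170.2), np.float64(76.1)]
cheekL [527.9 256.5  66. ] [np.float64(39.0), np.float64(5.7), np.float64(38.7), np.float64(5.0)] [np.float64(-8.4), np.float64(-102.5), np.float64(170.7), np.float64(80.2)]
```

Run:
```python
from h import *
delta([530.5,279.5,190.04,81.26],[530.9,279.3,39,81.0])
```

```text
linear [-0.1, 0.4, 151.0] turn [0.0, -0.0, 0.3]
```

>>> play_rows(deltas=[{"linear": [-0.1, 0.4, 50], "turn": [0, 0, 0.3], "grip": 0}, {"linear": [-0.1, 0.4, 100], "turn": [0, 0, 0.3], "grip": 0}, {"linear": [-0.1, 0.4, 125], "turn": [0, 0, 0.3], "grip": 0}, {"linear": [-0.1, 0.4, 151], "turn": [0, 0, 0.3], "grip": 0}, {"linear": [-0.1, 0.4, 151], "turn": [0, 0, 0.3], "grip": 0}])

```text
clock: 2.17
ee_pos: [528.5, 279.3, 36.7]
eef_rot: [-179.7, 0.2, 81.1]
ft_force: [0.3, -0.7, -0.5]
grip_width: 85.6
```

>>> play_rows(newtons=50, deltas=[{"linear": [0, 0, 0], "turn": [0, 0, 0], "grip": 1}, {"linear": [0, 0, 0], "turn": [0, 0, 0], "grip": 1}, {"linear": [0, 0, 0], "turn": [0, 0, 0], "grip": 1}, {"linear": [0, 0, 0], "turn": [0, 0, 0], "grip": 1}, {"linear": [0, 0, 0], "turn": [0, 0, 0], "grip": 1}, {"linear": [0, 0, 0], "turn": [0, 0, 0], "grip": 1}])

```text
clock: 2.92
ee_pos: [531.5, 279.6, 40.2]
eef_rot: [179.9, -0.1, 81.0]
ft_force: [-0.4, -0.3, 5.4]
grip_width: 23.4
```

Run:
```python
from h import *
c=apply([530.5,279.5,190.04,81.26],[-.1,.4,151],.3);print(c)
delta(c,[546,-259,170,81.0])
```

```text
[530.88, 279.34, 39.04, 80.96]
linear [-529.3, 99.5, -131.0] turn [0.0, 0.0, -0.0]
```

>>> play_rows(deltas=[{"linear": [0, 0, -30], "turn": [0, 0, 0], "grip": 1}, {"linear": [0, 0, -80], "turn": [0, 0, 0], "grip": 1}, {"linear": [0, 0, -131], "turn": [0, 0, 0], "grip": 1}, {"linear": [0, 0, -131], "turn": [0, 0, 0], "grip": 1}])

```text
clock: 3.42
ee_pos: [533.4, 280.4, 175.6]
eef_rot: [179.5, -0.3, 81.0]
ft_force: [-0.3, 0.4, -1.7]
grip_width: 23.2
```

>>> play_rows(deltas=[{"linear": [-529.3, 99.5, 0], "turn": [0, 0, 0], "grip": 1}, {"linear": [-529.3, 99.5, 0], "turn": [0, 0, 0], "grip": 1}, {"linear": [-529.3, 99.5, 0], "turn": [0, 0, 0], "grip": 1}, {"linear": [-529.3, 99.5, 0], "turn": [0, 0, 0], "grip": 1}, {"linear": [-529.3, 99.5, 0], "turn": [0, 0, 0], "grip": 1}, {"linear": [-529.3, 99.5, 0], "turn": [0, 0, 0], "grip": 1}, {"linear": [-529.3, 99.5, 0], "turn": [0, 0, 0], "grip": 1}, {"linear": [-529.3, 99.5, 0], "turn": [0, 0, 0], "grip": 1}, {"linear": [-529.3, 99.5, 0], "turn": [0, 0, 0], "grip": 1}, {"linear": [-529.3, 99.5, 0], "turn": [0, 0, 0], "grip": 1}, {"linear": [-529.3, 99.5, 0], "turn": [0, 0, 0], "grip": 1}])

```text
clock: 4.8
ee_pos: [545.3, -258.2, 168.0]
eef_rot: [-179.8, -0.1, 81.0]
ft_force: [0.1, 0.4, -1.3]
grip_width: 23.3
```

Run:
```python
from h import *
f=bot.grab_frame('wrist');cv2.imwrite('pics/w2.png',f['img'][:,:,::-1]);f=bot.grab_frame('side');cv2.imwrite('pics/s2.png',f['img'][:,:,::-1]);o=bot.get_obs();print(o['ee_pos'],o['eef_rot'],o['ft_force'])
```

```text
[ 545.84006212 -257.55334025  169.05288022] [-1.79909504e+02 -6.56573624e-02  8.10460143e+01] [-0.05024415 -0.47288656 -0.8647467 ]
```

View pics/w2.png

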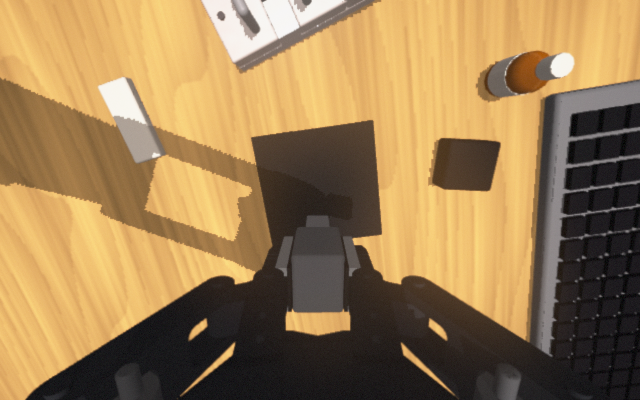

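View pics/s2.png

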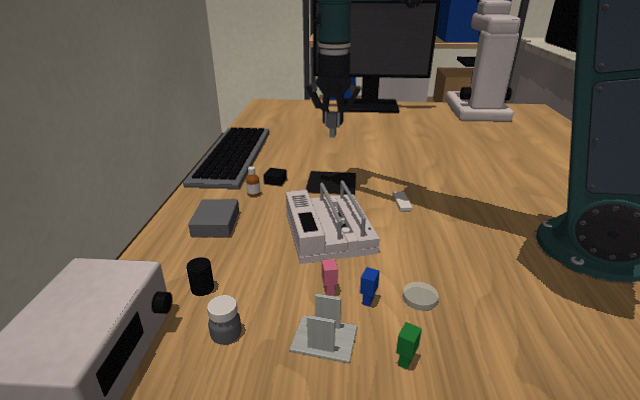

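The wrist picture shows the pusher upright between the pads at (318,265), over the mat. I'm lowering it now.

>>> play_rows(deltas=[{"linear": [0, 0, 50], "turn": [0, 0, 0], "grip": 1}, {"linear": [0, 0, 100], "turn": [0, 0, 0], "grip": 1}, {"linear": [0, 0, 120], "turn": [0, 0, 0], "grip": 1}, {"linear": [0, 0, 129], "turn": [0, 0, 0], "grip": 1}, {"linear": [0, 0, 131], "turn": [0, 0, 0], "grip": 1}, {"linear": [0, 0, 132], "turn": [0, 0, 0], "grip": 1}, {"linear": [0, 0, 133], "turn": [0, 0, 0], "grip": 1}, {"linear": [0, 0, 133], "turn": [0, 0, 0], "grip": 1}, {"linear": [0, 0, 133], "turn": [0, 0, 0], "grip": 1}])

```text
clock: 6.02
ee_pos: [546.2, -259.2, 37.4]
eef_rot: [180.0, 0.0, 81.0]
ft_force: [0.6, -0.5, -0.8]
grip_width: 23.4
```

>>> play_rows(deltas=[{"linear": [0, 0, 0.7], "turn": [0, 0, 0], "grip": 1}, {"linear": [0, 0, 0.7], "turn": [0, 0, 0], "grip": 1}])

```text
clock: 6.28
ee_pos: [546.2, -259.2, 37.2]
eef_rot: [180.0, 0.0, 81.0]
ft_force: [-0.9, 1.0, 4.4]
grip_width: 23.6
```

>>> play_rows(deltas=[{"linear": [0, 0, 0.5], "turn": [0, 0, 0], "grip": 1}, {"linear": [0, 0, 0.5], "turn": [0, 0, 0], "grip": 1}])

```text
clock: 6.52
ee_pos: [546.2, -259.2, 37.2]
eef_rot: [180.0, 0.0, 81.0]
ft_force: [-3.6, 1.5, 7.2]
grip_width: 23.5
```

>>> play_rows(deltas=[{"linear": [0, 0, -0.8], "turn": [0, 0, 0], "grip": 1}, {"linear": [0, 0, -0.8], "turn": [0, 0, 0], "grip": 0}, {"linear": [0, 0, -0.8], "turn": [0, 0, 0], "grip": 0}, {"linear": [0, 0, -0.8], "turn": [0, 0, 0], "grip": 0}, {"linear": [0, 0, -0.8], "turn": [0, 0, 0], "grip": 0}, {"linear": [0, 0, -0.8], "turn": [0, 0, 0], "grip": 0}, {"linear": [0, 0, -0.8], "turn": [0, 0, 0], "grip": 0}])

```text
clock: 7.4
ee_pos: [546.1, -259.0, 36.6]
eef_rot: [180.0, -0.0, 81.0]
ft_force: [-0.0, -0.1, -0.5]
grip_width: 85.6
```

>>> play_rows(deltas=[{"linear": [0, 0, -50], "turn": [0, 0, 0], "grip": 0}, {"linear": [0, 0, -100], "turn": [0, 0, 0], "grip": 0}, {"linear": [0, 0, -100], "turn": [0, 0, 40], "grip": 0}, {"linear": [0, 0, -100], "turn": [0, 0, 90], "grip": 0}, {"linear": [0, 0, -100], "turn": [0, 0, 90], "grip": 0}, {"linear": [0, 0, -100], "turn": [0, 0, 90], "grip": 0}, {"linear": [0, 0, -100], "turn": [0, 0, 90], "grip": 0}, {"linear": [0, 0, -100], "turn": [0, 0, 90], "grip": 0}, {"linear": [0, 0, -100], "turn": [0, 0, 90], "grip": 0}, {"linear": [0, 0, -100], "turn": [0, 0, 90], "grip": 0}, {"linear": [0, 0, -100], "turn": [0, 0, 90], "grip": 0}, {"linear": [0, 0, -100], "turn": [0, 0, 90], "grip": 0}])

```text
clock: 8.9
ee_pos: [546.0, -259.0, 136.6]
eef_rot: [-180.0, 0.0, -9.0]
ft_force: [0.1, -1.1, -0.3]
grip_width: 85.7
```

Run:
```python
from h import *
o=bot.get_obs();f=bot.grab_frame('wrist');cv2.imwrite('pics/w3.png',f['img'][:,:,::-1]);print(o['ee_pos'],o['eef_rot'],o['ft_force'])
f=bot.grab_frame('side');cv2.imwrite('pics/s3.png',f['img'][:,:,::-1])
crop('pics/w3.png','pics/c6.png',250,140,410,260,5)
crop('pics/s3.png','pics/c7.png',280,130,380,210,8)
```

```text
[ 546.01400342 -258.97647121  136.56566   ] [-1.79995074e+02  5.56771974e-04 -8.98632674e+00] [ 0.1346517  -1.06264101 -0.28183341]
```

View pics/c6.png

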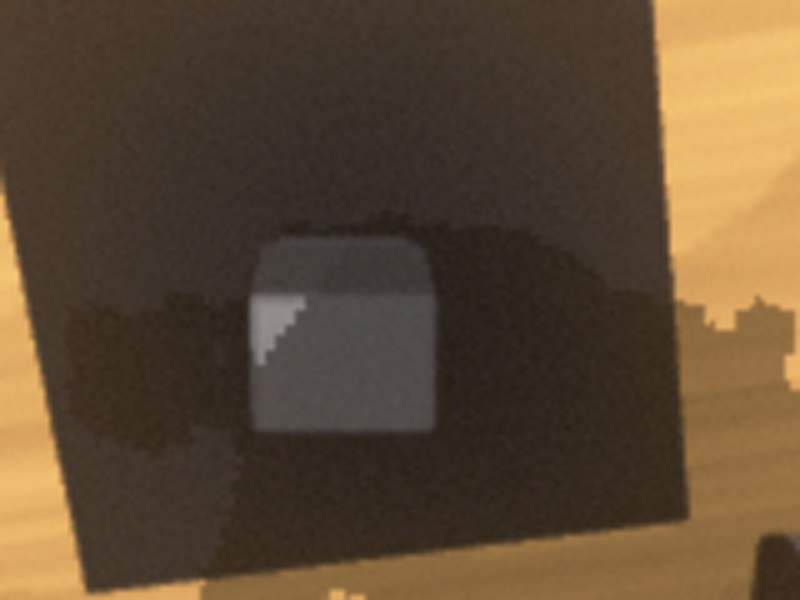

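View pics/c7.png

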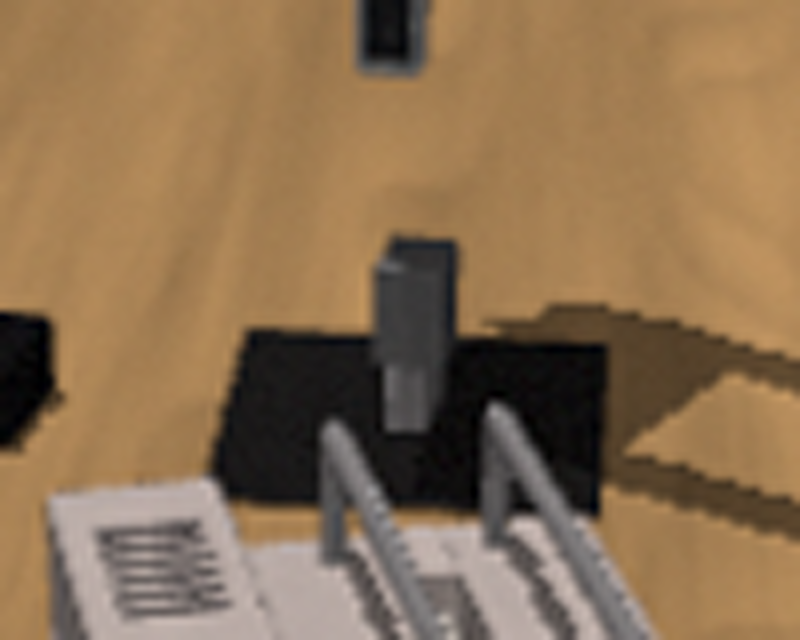

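The pusher stands upright on the mat; its head is at (343,363) in the wrist crop.

Run:
```python
from h import *
f=bot.grab_frame('wrist');c=apply([530.88,279.34,170.04,80.96],[-529.3,99.5,0],0);c=[c[0],c[1],136.64,-9.04];print(c)
T=cmdT(c[:3],c[3])@f['T_tool_cam']
P=np.array([topos(f,T,(a+.5)/5-.5+250,(b+.5)/5-.5+140,63) for a,b in [(250,295),(436,295),(436,432),(252,432)]])
print(P.mean(0).round(1),[round(np.linalg.norm(P[(i+1)%4]-P[i]),1) for i in range(4)],[round(np.degrees(np.arctan2(*(P[(i+1)%4]-P[i])[1::-1])),1) for i in range(4)])
delta(c,[*P.mean(0)[:2],36,c[3]])
```

```text
[545.98, -259.02, 136.64, -9.04]
[ 546.1 -259.8   63. ] [np.float64(28.9), np.float64(22.8), np.float64(29.4), np.float64(22.8)] [np.float64(-99.1), np.float64(172.1), np.float64(80.9), np.float64(-9.3)]
linear [0.3, 0.8, 100.6] turn [0.0, -0.0, 0.0]
```

>>> play_rows(newtons=80, deltas=[{"linear": [0, 0.5, 50], "turn": [0, 0, 0], "grip": 0}, {"linear": [0, 0.5, 90], "turn": [0, 0, 0], "grip": 0}, {"linear": [0, 0.5, 98.6], "turn": [0, 0, 0], "grip": 0}, {"linear": [0, 0.5, 98.6], "turn": [0, 0, 0], "grip": 0}, {"linear": [0, 0.5, 98.6], "turn": [0, 0, 0], "grip": 0}, {"linear": [0, 0.5, 98.6], "turn": [0, 0, 0], "grip": 1}, {"linear": [0, 0.5, 98.6], "turn": [0, 0, 0], "grip": 1}, {"linear": [0, 0.5, 98.6], "turn": [0, 0, 0], "grip": 1}, {"linear": [0, 0.5, 98.6], "turn": [0, 0, 0], "grip": 1}, {"linear": [0, 0.5, 98.6], "turn": [0, 0, 0], "grip": 1}, {"linear": [0, 0.5, 98.6], "turn": [0, 0, 0], "grip": 1}])

```text
clock: 10.42
ee_pos: [546.4, -259.7, 38.6]
eef_rot: [180.0, -0.1, -9.0]
ft_force: [-0.5, -0.1, 3.7]
grip_width: 28.9
```

Run:
```python
from h import *
c=apply([545.98,-259.02,136.64,-9.04],[0,.5,98.6],0);print(c)
c[2]+=140
delta(c,[439.3,-45.5,178,16.3])
```

```text
[545.9, -259.51, 38.04, -9.04]
linear [-138.9, -194.6, 0.0] turn [-0.0, 0.0, -25.3]
```

>>> play_rows(deltas=[{"linear": [0, 0, -20], "turn": [0, 0, 0], "grip": 1}, {"linear": [0, 0, -70], "turn": [0, 0, 0], "grip": 1}, {"linear": [0, 0, -120], "turn": [0, 0, 0], "grip": 1}, {"linear": [0, 0, -140], "turn": [0, 0, 0], "grip": 1}, {"linear": [0, 0, -140], "turn": [0, 0, 0], "grip": 1}])

```text
clock: 11.05
ee_pos: [546.6, -259.9, 179.5]
eef_rot: [179.9, -0.2, -9.0]
ft_force: [-0.2, 0.3, -1.0]
grip_width: 29.1
```

>>> play_rows(deltas=[{"linear": [-138.9, -194.6, 0], "turn": [0, 0, -25.3], "grip": 1}, {"linear": [-138.9, -194.6, 0], "turn": [0, 0, -25.3], "grip": 1}, {"linear": [-138.9, -194.6, 0], "turn": [0, 0, -25.3], "grip": 1}, {"linear": [-138.9, -194.6, 0], "turn": [0, 0, -25.3], "grip": 1}, {"linear": [-138.9, -194.6, 0], "turn": [0, 0, -25.3], "grip": 1}, {"linear": [-138.9, -194.6, 0], "turn": [0, 0, -25.3], "grip": 1}, {"linear": [-138.9, -194.6, 0], "turn": [0, 0, -25.3], "grip": 1}, {"linear": [-138.9, -194.6, 0], "turn": [0, 0, -25.3], "grip": 1}])

```text
clock: 12.05
ee_pos: [439.6, -46.4, 177.5]
eef_rot: [-180.0, 0.0, 16.2]
ft_force: [0.6, -0.0, -0.9]
grip_width: 29.1
```

Run:
```python
from h import *
o=bot.get_obs();f=bot.grab_frame('wrist');cv2.imwrite('pics/w4.png',f['img'][:,:,::-1]);print(o['clock'],o['ee_pos'],o['eef_rot'],o['ft_force'])
print(apply([545.9,-259.51,178.04,-9.04],[-138.9,-194.6,0],-25.3))
```

```text
12.05 [439.62986931 -46.36037511 177.51949202] [-1.79974475e+02  4.63174431e-02  1.61720759e+01] [ 0.61426101 -0.01125786 -0.94382349]
[439.3, -45.5, 178.04, 16.26]
```

View pics/w4.png

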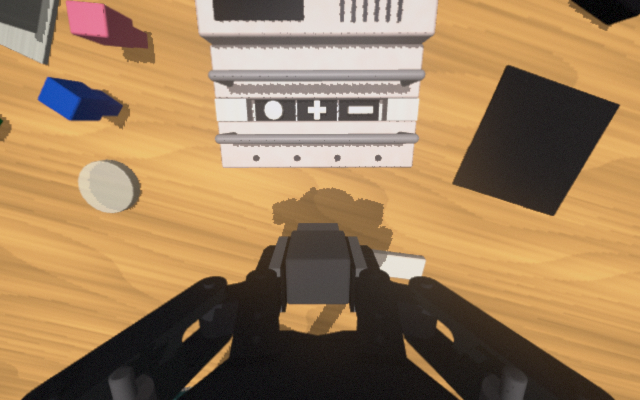

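Run:
```python
from h import *
crop('pics/w4.png','pics/c8.png',235,90,395,130,5)
```

```text
(no output)
```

View pics/c8.png

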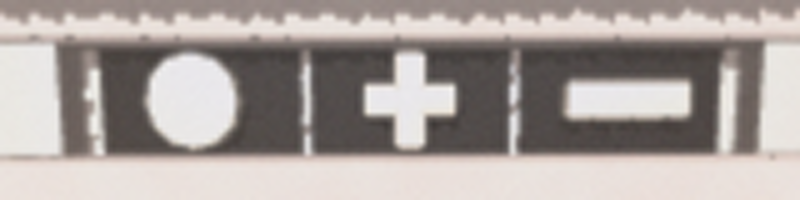

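Run:
```python
from h import *
f=bot.grab_frame('wrist')
o=bot.get_obs();print(o['ee_pos'],o['eef_rot'])
for c in ([439.3,-45.5,178.04,16.26],[*o['ee_pos'],o['eef_rot'][2]]):
    T=cmdT(c[:3],c[3])@f['T_tool_cam']
    P=np.array([topos(f,T,(a+.5)/5-.5+235,(b+.5)/5-.5+90,32) for a,b in [(192,100),(410,100),(627,99)]])
    d=P[2]-P[0];print(P.round(1),np.linalg.norm(d)/2,np.degrees(np.arctan2(d[1],d[0]))+90)
crop('pics/w4.png','pics/c9.png',260,210,380,310,6)
```

```text
[439.58817414 -46.13447055 177.75184984] [-1.79983398e+02  2.50412713e-02  1.61962667e+01]
[[503.7  17.9  32. ]
 [515.4 -22.2  32. ]
 [527.1 -62.   32. ]] 41.63847228768584 16.351772933905423
[[504.1  17.1  32. ]
 [515.7 -22.9  32. ]
 [527.4 -62.7  32. ]] 41.59550328592831 16.28803964854029
```

View pics/c9.png

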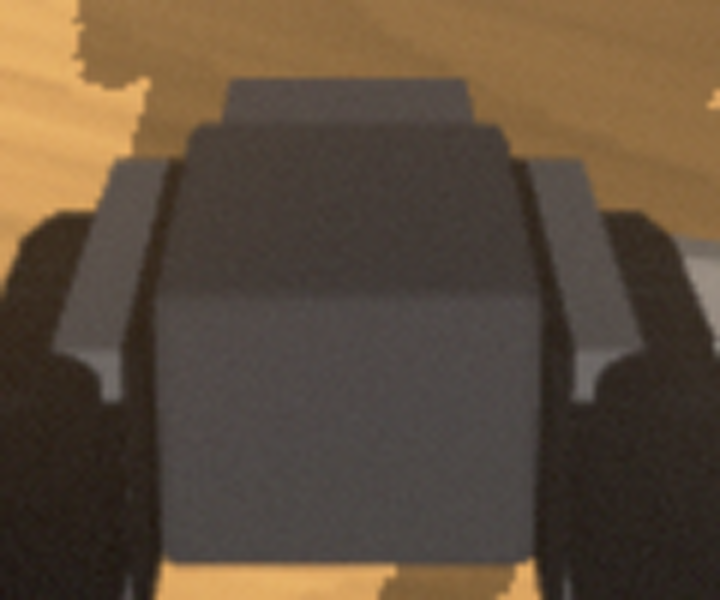

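Run:
```python
from h import *
f=bot.grab_frame('wrist');T=f['T_tool_cam']
q=lambda pts,z:np.array([topos(f,T,(a+.5)/6-.5+260,(b+.5)/6-.5+210,z) for a,b in pts]).round(1)
print(q([(157,296),(540,296),(533,560),(164,560)],-25))
print(q([(232,80),(466,80)],35))
```

```text
[[ 12.7 -13.9 -25. ]
 [ 12.7  13.8 -25. ]
 [ -9.6  13.9 -25. ]
 [ -9.6 -14.1 -25. ]]
[[  6.3 -12.7  35. ]
 [  6.3  12.6  35. ]]
```

Run:
```python
from h import *
delta([439.3,-45.5,178.04,16.26],[527.6,-63.2,118,16.3])
```

```text
linear [79.8, 41.7, 60.0] turn [-0.0, 0.0, -0.0]
```

>>> play_rows(deltas=[{"linear": [40, 20.9, 0], "turn": [0, 0, 0], "grip": 1}, {"linear": [79.8, 41.7, 0], "turn": [0, 0, 0], "grip": 1}, {"linear": [79.8, 41.7, 20], "turn": [0, 0, 0], "grip": 1}, {"linear": [79.8, 41.7, 50], "turn": [0, 0, 0], "grip": 1}, {"linear": [79.8, 41.7, 50], "turn": [0, 0, 0], "grip": 1}, {"linear": [79.8, 41.7, 50], "turn": [0, 0, 0], "grip": 1}])

```text
clock: 12.95
ee_pos: [528.2, -63.4, 129.0]
eef_rot: [180.0, -0.1, 16.3]
ft_force: [-0.5, 1.0, -0.6]
grip_width: 29.2
```

Run:
```python
from h import *
o=bot.get_obs()
for n in('side','top','wrist'):
  f=bot.grab_frame(n);cv2.imwrite(f'pics/{n}5.png',f['img'][:,:,::-1])
print(o['clock'],o['ee_pos'],o['eef_rot'],o['ft_force'])
crop('pics/side5.png','pics/c10.png',270,110,410,270,4);crop('pics/wrist5.png','pics/c11.png',200,160,440,340,3.3)
```

```text
12.95 [528.15572732 -63.41402425 129.01664212] [ 1.79967061e+02 -7.04314344e-02  1.62514502e+01] [-0.47874065  0.98343081 -0.61694131]
```

View pics/c10.png

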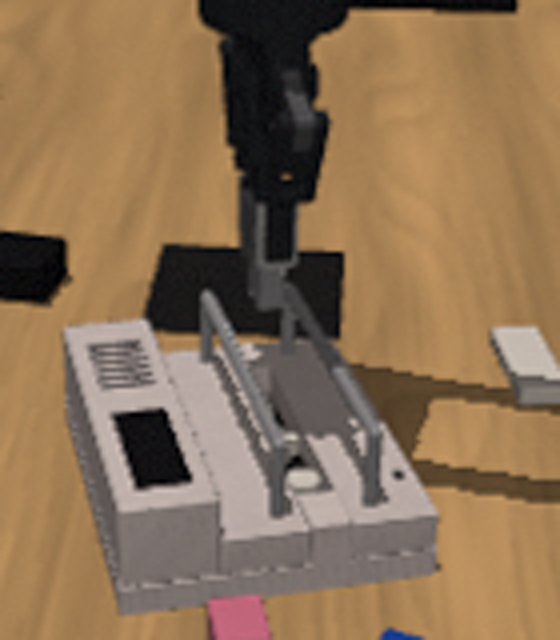

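View pics/c11.png

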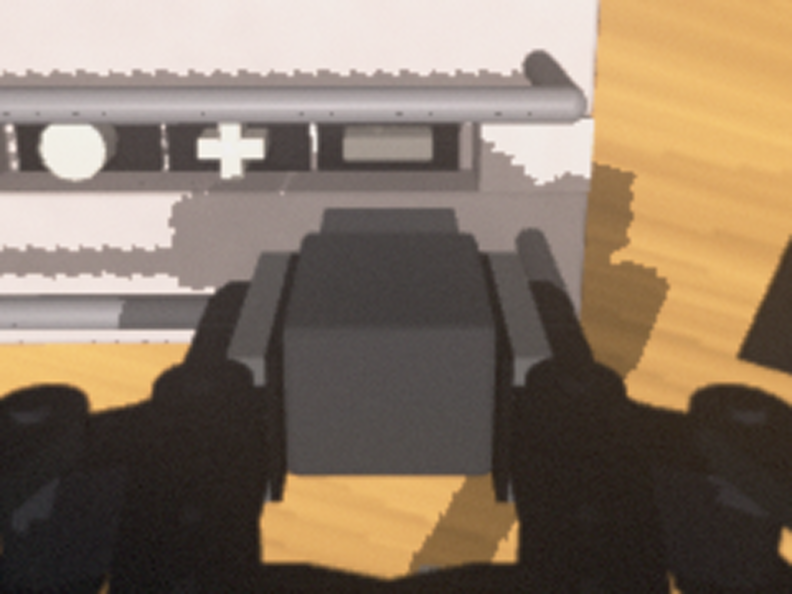

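Run:
```python
from h import *
f=bot.grab_frame('wrist');T=f['T_tool_cam'];zc=128.05
for a,b,z in [(387,145,zc-32),(345,124,zc-20),(345,173,zc-20),(388,191,zc-38),(388,121,zc-38),(390,210,35.4),(388,103,zc-82)]:
  k=3.3;print(a,b,topos(f,T,(a+.5)/k-.5+200,(b+.5)/k-.5+160,z).round(1))
```

```text
387 145 [ 0.7 -0.7 96.1]
345 124 [  3.1 -12.3 108. ]
345 173 [-11.1 -12.5 108. ]
388 191 [-9.9 -0.5 90.1]
388 121 [ 8.9 -0.4 90.1]
390 210 [ 5.9  0.  35.4]
388 103 [24.9 -0.4 46.1]
```

>>> play_rows(deltas=[{"linear": [0.7, 0, 20], "turn": [0, 0, 0], "grip": 1}, {"linear": [0.7, 0, 40], "turn": [0, 0, 0], "grip": 1}, {"linear": [0.7, 0, 48], "turn": [0, 0, 0], "grip": 1}, {"linear": [0.7, 0, 50], "turn": [0, 0, 0], "grip": 1}, {"linear": [0.7, 0, 50], "turn": [0, 0, 0], "grip": 1}])

```text
clock: 13.78
ee_pos: [528.9, -63.1, 78.9]
eef_rot: [180.0, -0.1, 16.3]
ft_force: [0.8, -0.2, -1.1]
grip_width: 29.0
```

>>> play_rows(deltas=[{"linear": [0, 0, 2], "turn": [0, 0, 0], "grip": 1}, {"linear": [0, 0, 4], "turn": [0, 0, 0], "grip": 1}, {"linear": [0, 0, 6], "turn": [0, 0, 0], "grip": 1}, {"linear": [0, 0, 6], "turn": [0, 0, 0], "grip": 1}])

```text
clock: 14.28
ee_pos: [528.1, -62.9, 71.7]
eef_rot: [-180.0, 0.0, 16.3]
ft_force: [0.2, -0.3, -0.9]
grip_width: 29.0
```

>>> play_rows(deltas=[{"linear": [0, 0, 2], "turn": [0, 0, 0], "grip": 1}, {"linear": [0, 0, 4], "turn": [0, 0, 0], "grip": 1}, {"linear": [0, 0, 5], "turn": [0, 0, 0], "grip": 1}, {"linear": [0, 0, 5], "turn": [0, 0, 0], "grip": 1}])

```text
clock: 14.78
ee_pos: [528.3, -63.0, 67.4]
eef_rot: [-180.0, -0.0, 16.3]
ft_force: [-2.0, -0.5, 2.1]
grip_width: 28.8
```

>>> play_rows(deltas=[{"linear": [0, 0, 1], "turn": [0, 0, 0], "grip": 1}, {"linear": [0, 0, 2], "turn": [0, 0, 0], "grip": 1}, {"linear": [0, 0, 2], "turn": [0, 0, 0], "grip": 1}])

```text
clock: 15.15
ee_pos: [528.3, -62.9, 65.1]
eef_rot: [-180.0, -0.0, 16.3]
ft_force: [-1.6, 1.5, 3.0]
grip_width: 29.1
```

>>> play_rows(deltas=[{"linear": [0, 0, 1], "turn": [0, 0, 0], "grip": 1}, {"linear": [0, 0, 2], "turn": [0, 0, 0], "grip": 1}, {"linear": [0, 0, 2], "turn": [0, 0, 0], "grip": 1}])

```text
clock: 15.52
ee_pos: [528.3, -63.0, 63.0]
eef_rot: [-180.0, -0.0, 16.3]
ft_force: [-1.3, 0.1, 3.0]
grip_width: 28.8
```

>>> play_rows(deltas=[{"linear": [0, 0, 1], "turn": [0, 0, 0], "grip": 1}, {"linear": [0, 0, 1], "turn": [0, 0, 0], "grip": 1}])

```text
clock: 15.78
ee_pos: [528.4, -63.0, 62.1]
eef_rot: [-180.0, -0.0, 16.3]
ft_force: [-1.3, 0.1, 3.7]
grip_width: 28.9
```

>>> play_rows(deltas=[{"linear": [0, 0, 1], "turn": [0, 0, 0], "grip": 1}, {"linear": [0, 0, 1], "turn": [0, 0, 0], "grip": 1}])

```text
clock: 16.02
ee_pos: [528.4, -62.9, 61.1]
eef_rot: [-180.0, -0.0, 16.3]
ft_force: [-1.8, -0.1, 4.6]
grip_width: 28.5
```

>>> play_rows(deltas=[{"linear": [0, 0, 0.7], "turn": [0, 0, 0], "grip": 1}, {"linear": [0, 0, 0.7], "turn": [0, 0, 0], "grip": 1}])

```text
clock: 16.27
ee_pos: [528.4, -62.9, 60.6]
eef_rot: [180.0, -0.0, 16.3]
ft_force: [-2.1, 0.7, 5.9]
grip_width: 28.5
```

>>> play_rows(deltas=[{"linear": [0, 0, 0.7], "turn": [0, 0, 0], "grip": 1}, {"linear": [0, 0, 0.7], "turn": [0, 0, 0], "grip": 1}])

```text
clock: 16.52
ee_pos: [528.4, -63.0, 60.5]
eef_rot: [180.0, -0.0, 16.3]
ft_force: [-3.5, 1.5, 8.4]
grip_width: 29.1
```

>>> play_rows(deltas=[{"linear": [0, 0, 0.6], "turn": [0, 0, 0], "grip": 1}, {"linear": [0, 0, 0.8], "turn": [0, 0, 0], "grip": 1}, {"linear": [0, 0, 0.8], "turn": [0, 0, 0], "grip": 1}])

```text
clock: 16.9
ee_pos: [528.5, -62.9, 60.5]
eef_rot: [180.0, -0.0, 16.3]
ft_force: [-4.3, 1.1, 12.0]
grip_width: 29.0
```

>>> play_rows(deltas=[{"linear": [0, 0, -3], "turn": [0, 0, 0], "grip": 1}, {"linear": [0, 0, -10], "turn": [0, 0, 0], "grip": 1}, {"linear": [0, 0, -24], "turn": [0, 0, 0], "grip": 1}, {"linear": [0, 0, -24], "turn": [0, 0, 0], "grip": 1}])

```text
clock: 17.4
ee_pos: [529.3, -63.2, 84.0]
eef_rot: [179.9, -0.1, 16.3]
ft_force: [0.0, -0.8, -0.7]
grip_width: 29.3
```

>>> play_rows(deltas=[{"linear": [0, -40, 0], "turn": [0, 0, 0], "grip": 1}, {"linear": [0, -80, 0], "turn": [0, 0, 0], "grip": 1}, {"linear": [0, -84, 0], "turn": [0, 0, 0], "grip": 1}, {"linear": [0, -84, 0], "turn": [0, 0, 0], "grip": 1}, {"linear": [0, -84, 0], "turn": [0, 0, 0], "grip": 1}])

```text
clock: 18.02
ee_pos: [505.1, 16.8, 82.7]
eef_rot: [180.0, -0.0, 16.2]
ft_force: [-0.4, -0.7, -1.7]
grip_width: 28.9
```

Run:
```python
from h import *
o=bot.get_obs()
f=bot.grab_frame('wrist');cv2.imwrite('pics/w6.png',f['img'][:,:,::-1])
print(o['clock'],o['ee_pos'],o['eef_rot'],o['ft_force'])
crop('pics/w6.png','pics/c12.png',200,160,440,340,3.3)
```

```text
18.025 [505.12714672  16.79678528  82.74899374] [ 1.79974587e+02 -4.83887896e-03  1.62064475e+01] [-0.4016843  -0.67742413 -1.65346351]
```

View pics/c12.png

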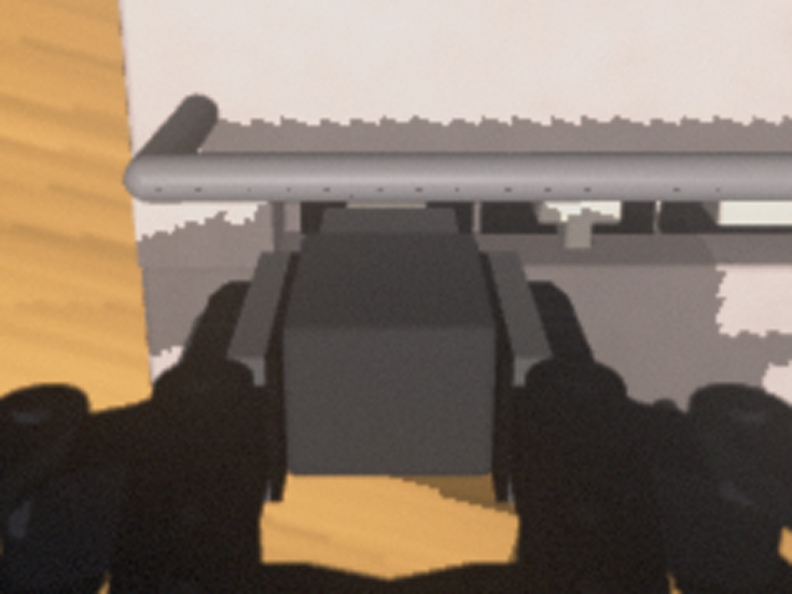

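The foot at (390,222) lines up with the round key behind it, so I'm lowering again.

>>> play_rows(deltas=[{"linear": [0, 0, 6], "turn": [0, 0, 0], "grip": 1}, {"linear": [0, 0, 10], "turn": [0, 0, 0], "grip": 1}, {"linear": [0, 0, 12], "turn": [0, 0, 0], "grip": 1}, {"linear": [0, 0, 13], "turn": [0, 0, 0], "grip": 1}, {"linear": [0, 0, 13], "turn": [0, 0, 0], "grip": 1}])

```text
clock: 18.7
ee_pos: [504.8, 17.7, 69.8]
eef_rot: [-180.0, -0.0, 16.3]
ft_force: [-0.2, -0.1, -1.0]
grip_width: 29.0
```

>>> play_rows(deltas=[{"linear": [0, 0, 1], "turn": [0, 0, 0], "grip": 1}, {"linear": [0, 0, 2], "turn": [0, 0, 0], "grip": 1}, {"linear": [0, 0, 3], "turn": [0, 0, 0], "grip": 1}, {"linear": [0, 0, 4], "turn": [0, 0, 0], "grip": 1}, {"linear": [0, 0, 4], "turn": [0, 0, 0], "grip": 1}])

```text
clock: 19.32
ee_pos: [504.9, 17.7, 66.1]
eef_rot: [-180.0, -0.0, 16.3]
ft_force: [-1.0, 1.4, 1.7]
grip_width: 28.8
```

>>> play_rows(deltas=[{"linear": [0, 0, 1], "turn": [0, 0, 0], "grip": 1}, {"linear": [0, 0, 2], "turn": [0, 0, 0], "grip": 1}, {"linear": [0, 0, 3], "turn": [0, 0, 0], "grip": 1}, {"linear": [0, 0, 3], "turn": [0, 0, 0], "grip": 1}])

```text
clock: 19.82
ee_pos: [504.9, 17.7, 62.9]
eef_rot: [-180.0, -0.0, 16.3]
ft_force: [-0.8, 0.9, 2.7]
grip_width: 29.2
```

>>> play_rows(deltas=[{"linear": [0, 0, 1], "turn": [0, 0, 0], "grip": 1}, {"linear": [0, 0, 2], "turn": [0, 0, 0], "grip": 1}, {"linear": [0, 0, 2], "turn": [0, 0, 0], "grip": 1}])

```text
clock: 20.2
ee_pos: [504.9, 17.7, 60.9]
eef_rot: [-180.0, -0.0, 16.3]
ft_force: [-1.4, 1.3, 3.8]
grip_width: 29.0
```

>>> play_rows(deltas=[{"linear": [0, 0, 1], "turn": [0, 0, 0], "grip": 1}, {"linear": [0, 0, 1], "turn": [0, 0, 0], "grip": 1}])

```text
clock: 20.45
ee_pos: [504.9, 17.7, 59.9]
eef_rot: [-180.0, -0.0, 16.3]
ft_force: [-1.4, 0.3, 4.6]
grip_width: 29.1
```

>>> play_rows(deltas=[{"linear": [0, 0, 0.8], "turn": [0, 0, 0], "grip": 1}, {"linear": [0, 0, 0.8], "turn": [0, 0, 0], "grip": 1}])

```text
clock: 20.7
ee_pos: [504.9, 17.7, 59.1]
eef_rot: [-180.0, -0.0, 16.3]
ft_force: [-1.3, -0.0, 4.2]
grip_width: 29.2
```

>>> play_rows(deltas=[{"linear": [0, 0, 0.8], "turn": [0, 0, 0], "grip": 1}, {"linear": [0, 0, 0.8], "turn": [0, 0, 0], "grip": 1}])

```text
clock: 20.95
ee_pos: [504.9, 17.7, 58.6]
eef_rot: [180.0, -0.0, 16.3]
ft_force: [-1.5, 0.4, 5.7]
grip_width: 29.0
```

>>> play_rows(deltas=[{"linear": [0, 0, 0.8], "turn": [0, 0, 0], "grip": 1}, {"linear": [0, 0, 0.8], "turn": [0, 0, 0], "grip": 1}])

```text
clock: 21.2
ee_pos: [505.0, 17.7, 58.5]
eef_rot: [180.0, -0.0, 16.3]
ft_force: [-3.0, 0.5, 9.2]
grip_width: 29.0
```

>>> play_rows(deltas=[{"linear": [0, 0, 0.7], "turn": [0, 0, 0], "grip": 1}, {"linear": [0, 0, 0.7], "turn": [0, 0, 0], "grip": 1}, {"linear": [0, 0, 0.7], "turn": [0, 0, 0], "grip": 1}])

```text
clock: 21.58
ee_pos: [505.0, 17.7, 58.5]
eef_rot: [180.0, -0.0, 16.3]
ft_force: [-3.6, 1.7, 12.5]
grip_width: 29.2
```

>>> play_rows(deltas=[{"linear": [0, 0, -3], "turn": [0, 0, 0], "grip": 1}, {"linear": [0, 0, -10], "turn": [0, 0, 0], "grip": 1}, {"linear": [0, 0, -26], "turn": [0, 0, 0], "grip": 1}, {"linear": [0, 0, -26], "turn": [0, 0, 0], "grip": 1}])

```text
clock: 22.08
ee_pos: [505.7, 17.5, 83.9]
eef_rot: [179.9, -0.1, 16.3]
ft_force: [0.4, 0.4, -0.7]
grip_width: 29.2
```

>>> play_rows(deltas=[{"linear": [0, 20, 0], "turn": [0, 0, 0], "grip": 1}, {"linear": [0, 42, 0], "turn": [0, 0, 0], "grip": 1}, {"linear": [0, 42, 0], "turn": [0, 0, 0], "grip": 1}, {"linear": [0, 42, 0], "turn": [0, 0, 0], "grip": 1}])

```text
clock: 22.58
ee_pos: [516.1, -23.0, 82.0]
eef_rot: [-179.9, 0.1, 16.2]
ft_force: [0.7, 0.0, -0.4]
grip_width: 29.0
```

Run:
```python
from h import *
o=bot.get_obs()
f=bot.grab_frame('wrist');cv2.imwrite('pics/w7.png',f['img'][:,:,::-1])
print(o['clock'],o['ee_pos'],o['eef_rot'],o['ft_force'])
crop('pics/w7.png','pics/c13.png',200,160,440,340,3.3)
```

```text
22.575 [516.14809989 -22.96605195  81.99606726] [-1.79946087e+02  6.94031416e-02  1.62155017e+01] [ 0.67115823  0.03992606 -0.39152389]
```

View pics/c13.png

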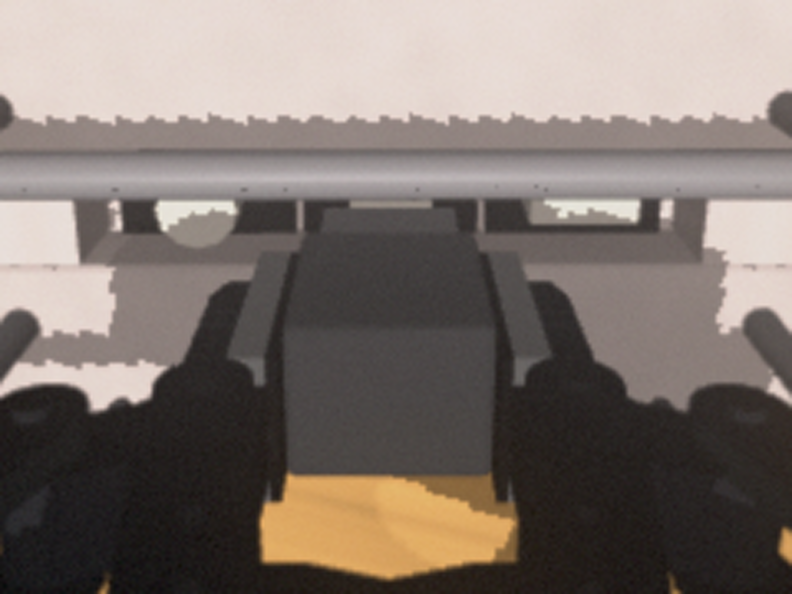

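The foot is centred on the cross key, and both neighbouring keys are up at (197,218) and (583,210).

>>> play_rows(deltas=[{"linear": [0, 0, 6], "turn": [0, 0, 0], "grip": 1}, {"linear": [0, 0, 10], "turn": [0, 0, 0], "grip": 1}, {"linear": [0, 0, 12], "turn": [0, 0, 0], "grip": 1}, {"linear": [0, 0, 13], "turn": [0, 0, 0], "grip": 1}, {"linear": [0, 0, 13], "turn": [0, 0, 0], "grip": 1}])

```text
clock: 23.25
ee_pos: [516.6, -22.6, 69.7]
eef_rot: [-180.0, -0.0, 16.3]
ft_force: [-0.3, -0.1, -1.0]
grip_width: 29.1
```

>>> play_rows(deltas=[{"linear": [0, 0, 1], "turn": [0, 0, 0], "grip": 1}, {"linear": [0, 0, 2], "turn": [0, 0, 0], "grip": 1}, {"linear": [0, 0, 3], "turn": [0, 0, 0], "grip": 1}, {"linear": [0, 0, 4], "turn": [0, 0, 0], "grip": 1}, {"linear": [0, 0, 4], "turn": [0, 0, 0], "grip": 1}])

```text
clock: 23.88
ee_pos: [516.7, -22.7, 66.1]
eef_rot: [180.0, -0.0, 16.3]
ft_force: [-0.4, 0.3, 2.2]
grip_width: 28.9
```

>>> play_rows(deltas=[{"linear": [0, 0, 1], "turn": [0, 0, 0], "grip": 1}, {"linear": [0, 0, 2], "turn": [0, 0, 0], "grip": 1}, {"linear": [0, 0, 2], "turn": [0, 0, 0], "grip": 1}])

```text
clock: 24.25
ee_pos: [516.7, -22.7, 63.9]
eef_rot: [180.0, -0.0, 16.3]
ft_force: [-0.7, 0.4, 4.0]
grip_width: 28.7
```

>>> play_rows(deltas=[{"linear": [0, 0, 0.8], "turn": [0, 0, 0], "grip": 1}, {"linear": [0, 0, 0.8], "turn": [0, 0, 0], "grip": 1}])

```text
clock: 24.5
ee_pos: [516.7, -22.7, 63.0]
eef_rot: [180.0, -0.0, 16.3]
ft_force: [-2.0, 0.2, 4.4]
grip_width: 29.0
```

>>> play_rows(deltas=[{"linear": [0, 0, 0.8], "turn": [0, 0, 0], "grip": 1}, {"linear": [0, 0, 0.8], "turn": [0, 0, 0], "grip": 1}])

```text
clock: 24.75
ee_pos: [516.7, -22.7, 62.5]
eef_rot: [180.0, -0.0, 16.3]
ft_force: [-1.8, 0.3, 5.7]
grip_width: 29.2
```

>>> play_rows(deltas=[{"linear": [0, 0, 0.8], "turn": [0, 0, 0], "grip": 1}, {"linear": [0, 0, 0.8], "turn": [0, 0, 0], "grip": 1}])

```text
clock: 25.0
ee_pos: [516.8, -22.7, 62.5]
eef_rot: [180.0, -0.0, 16.3]
ft_force: [-3.3, 0.2, 9.8]
grip_width: 29.1
```

>>> play_rows(deltas=[{"linear": [0, 0, 0.7], "turn": [0, 0, 0], "grip": 1}, {"linear": [0, 0, 0.7], "turn": [0, 0, 0], "grip": 1}, {"linear": [0, 0, 0.7], "turn": [0, 0, 0], "grip": 1}])

```text
clock: 25.38
ee_pos: [516.8, -22.7, 62.5]
eef_rot: [180.0, -0.0, 16.3]
ft_force: [-4.5, 0.9, 13.2]
grip_width: 29.3
```

>>> play_rows(deltas=[{"linear": [0, 0, -3], "turn": [0, 0, 0], "grip": 1}, {"linear": [0, 0, -10], "turn": [0, 0, 0], "grip": 1}, {"linear": [0, 0, -30], "turn": [0, 0, 0], "grip": 1}, {"linear": [0, 0, -70], "turn": [0, 0, 0], "grip": 1}, {"linear": [0, 0, -110], "turn": [0, 0, 0], "grip": 1}, {"linear": [0, 0, -110], "turn": [0, 0, 0], "grip": 1}])

```text
clock: 26.12
ee_pos: [518.7, -22.9, 173.9]
eef_rot: [179.8, -0.4, 16.3]
ft_force: [0.3, 0.3, -0.9]
grip_width: 29.0
```

Run:
```python
from h import *
c=apply([439.3,-45.5,178.04,16.26],[79.8,41.7,50],0);c=apply(c,[.7,-42,0],0);c[2]=170.64;print(c)
delta(c,[546,-259,170.6,-9])
f=bot.grab_frame('wrist');cv2.imwrite('pics/w8.png',f['img'][:,:,::-1])
```

```text
[516.49, -22.67, 170.64, 16.26]
linear [-37.8, 235.1, 0.0] turn [-0.0, -0.0, 25.3]
```

View pics/w8.png

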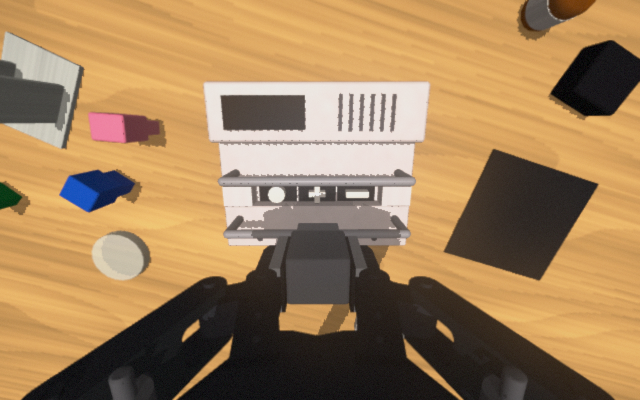

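All three keys are up at (277,194), (317,194) and (357,194), and the pusher is still held straight. I'm taking it back to the mat.

>>> play_rows(deltas=[{"linear": [-37.8, 235.1, 0], "turn": [0, 0, 25.3], "grip": 1}, {"linear": [-37.8, 235.1, 0], "turn": [0, 0, 25.3], "grip": 1}, {"linear": [-37.8, 235.1, 0], "turn": [0, 0, 25.3], "grip": 1}, {"linear": [-37.8, 235.1, 0], "turn": [0, 0, 25.3], "grip": 1}, {"linear": [-37.8, 235.1, 0], "turn": [0, 0, 25.3], "grip": 1}, {"linear": [-37.8, 235.1, 0], "turn": [0, 0, 25.3], "grip": 1}, {"linear": [-37.8, 235.1, 0], "turn": [0, 0, 25.3], "grip": 1}, {"linear": [-37.8, 235.1, 0], "turn": [0, 0, 25.3], "grip": 1}])

```text
clock: 27.18
ee_pos: [546.2, -257.6, 170.5]
eef_rot: [-180.0, 0.0, -8.9]
ft_force: [-0.3, -0.2, -0.7]
grip_width: 29.3
```

>>> play_rows(deltas=[{"linear": [0, 0, 50], "turn": [0, 0, 0], "grip": 1}, {"linear": [0, 0, 100], "turn": [0, 0, 0], "grip": 1}, {"linear": [0, 0, 120], "turn": [0, 0, 0], "grip": 1}, {"linear": [0, 0, 128], "turn": [0, 0, 0], "grip": 1}, {"linear": [0, 0, 130.5], "turn": [0, 0, 0], "grip": 1}, {"linear": [0, 0, 131], "turn": [0, 0, 0], "grip": 1}, {"linear": [0, 0, 131], "turn": [0, 0, 0], "grip": 1}, {"linear": [0, 0, 131], "turn": [0, 0, 0], "grip": 1}])

```text
clock: 28.18
ee_pos: [546.6, -259.2, 40.5]
eef_rot: [180.0, -0.1, -9.0]
ft_force: [0.1, -0.4, -0.7]
grip_width: 29.2
```

>>> play_rows(deltas=[{"linear": [0, 0, 0.7], "turn": [0, 0, 0], "grip": 1}, {"linear": [0, 0, 0.7], "turn": [0, 0, 0], "grip": 1}])

```text
clock: 28.42
ee_pos: [546.1, -258.9, 38.9]
eef_rot: [-180.0, 0.0, -9.0]
ft_force: [0.1, -0.1, -1.1]
grip_width: 29.0
```

>>> play_rows(deltas=[{"linear": [0, 0, 0.6], "turn": [0, 0, 0], "grip": 1}, {"linear": [0, 0, 0.6], "turn": [0, 0, 0], "grip": 1}])

```text
clock: 28.68
ee_pos: [546.2, -259.0, 38.6]
eef_rot: [-180.0, -0.0, -9.0]
ft_force: [-1.2, 0.6, 1.3]
grip_width: 28.9
```

>>> play_rows(deltas=[{"linear": [0, 0, 0.6], "turn": [0, 0, 0], "grip": 1}, {"linear": [0, 0, 0.6], "turn": [0, 0, 0], "grip": 1}])

```text
clock: 28.92
ee_pos: [546.2, -259.0, 38.6]
eef_rot: [180.0, -0.0, -9.0]
ft_force: [-3.4, 1.0, 4.3]
grip_width: 29.2
```

>>> play_rows(deltas=[{"linear": [0, 0, -0.5], "turn": [0, 0, 0], "grip": 1}, {"linear": [0, 0, -0.5], "turn": [0, 0, 0], "grip": 1}, {"linear": [0, 0, -0.5], "turn": [0, 0, 0], "grip": 0}, {"linear": [0, 0, -0.5], "turn": [0, 0, 0], "grip": 0}, {"linear": [0, 0, -0.5], "turn": [0, 0, 0], "grip": 0}, {"linear": [0, 0, -0.5], "turn": [0, 0, 0], "grip": 0}, {"linear": [0, 0, -0.5], "turn": [0, 0, 0], "grip": 0}, {"linear": [0, 0, -0.5], "turn": [0, 0, 0], "grip": 0}])

```text
clock: 29.92
ee_pos: [546.1, -258.9, 38.2]
eef_rot: [-180.0, -0.0, -9.0]
ft_force: [0.2, -0.2, 0.3]
grip_width: 85.1
```

>>> play_rows(deltas=[{"linear": [0, 0, -40], "turn": [0, 0, 0], "grip": 0}, {"linear": [0, 0, -90], "turn": [0, 0, 0], "grip": 0}, {"linear": [0, 0, -140], "turn": [0, 0, 0], "grip": 0}, {"linear": [0, 0, -140], "turn": [0, 0, 0], "grip": 0}, {"linear": [0, 0, -140], "turn": [0, 0, 0], "grip": 0}, {"linear": [0, 0, -140], "turn": [0, 0, 0], "grip": 0}])

```text
clock: 30.68
ee_pos: [545.1, -258.4, 175.8]
eef_rot: [-179.9, 0.2, -9.0]
ft_force: [0.3, -0.5, -0.8]
grip_width: 85.6
```

Run:
```python
from h import *
o=bot.get_obs();print(o['clock'],o['ee_pos'],o['joint_velocities'],o['ft_force'])
for n in('side','top','wrist'):
  f=bot.grab_frame(n);cv2.imwrite(f'pics/{n}9.png',f['img'][:,:,::-1])
```

```text
30.675 [ 545.14137777 -258.36434979  175.77312913] [ 0.02164064  0.2836156  -0.03945219 -0.03909695  0.01895732  0.06426818] [ 0.30275707 -0.48502403 -0.77855246]
```

View pics/side9.png

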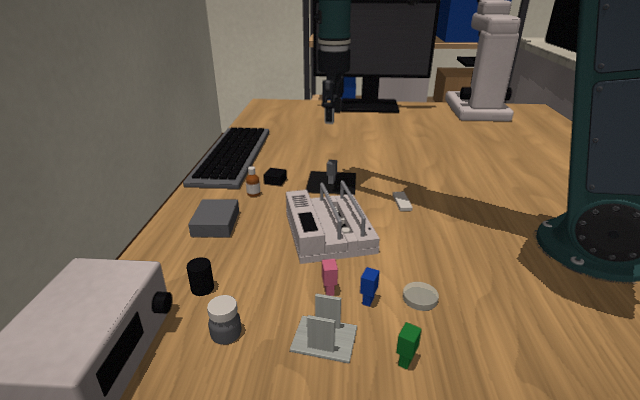

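View pics/wrist9.png

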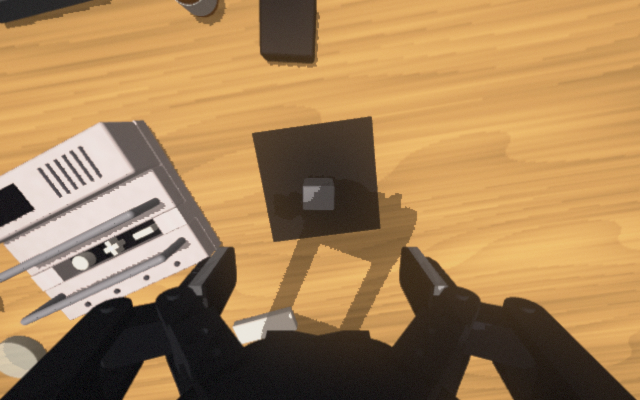

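View pics/top9.png

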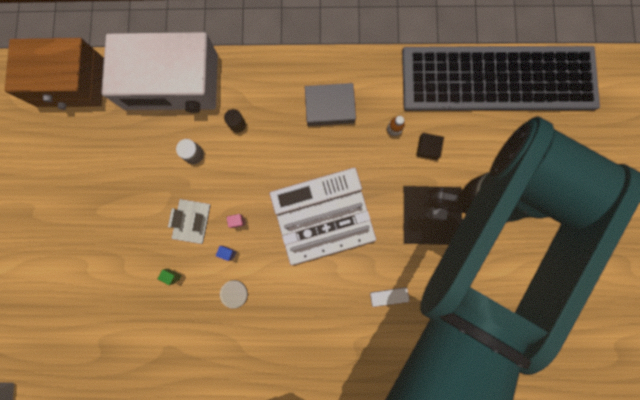

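The pusher stands upright in the middle of the mat, at (332,172) in the side view and (318,195) in the wrist view. Keys are up, bystanders are where they were, and the gripper is clear above. I'm handing the job in.

Run:
```python
from workcell import bot
print(bot.close_job(), bot.get_obs()['clock'])
```

```text
the job is handed in; nothing more can be done
the job is handed in; nothing more can be done
```

I stood the pusher on the mat, took it again across its y faces and pressed the keys in order: bar, round, cross. I then set it back upright on the mat, let go and handed the job in at about 31 s. No verdict was reported.

| Key | Travel felt before the stop | Peak wrist force (upward) |
|---|---|---|
| Bar | about 7 mm | 12.0 N |
| Round | about 9 mm | 12.5 N |
| Cross | about 5 mm | 13.2 N |

- **Force on the keys:** adding the pusher's weight, each key was pressed with about 14 N, well under the 60 N limit.
- **Last pictures:** the pusher stands upright near the mat's centre, all three keys are up, and the bystanders and coloured look-alikes look unmoved. The gripper is open and clear above.
- **Disagreements between measurements:** the top and wrist cameras differed by about 1 mm on where the console is. The held head and foot differed by about 2 mm in the wrist view, within the calibration error. I averaged the console positions and shifted 0.7 mm to suit the foot. No check failed.

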